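# Tare the scale, bring the sugar crock round and hold the carousel

### The job

I want to weigh out some sugar: first press the scale's tare button fully down and let it spring back up. Then take the carousel by the wooden grip on top of its centre post and turn it, smoothly so that no jar tips, until the open sugar crock with the scoop stands squarely in front of the scale, on the line from the post to the middle of the steel pan. Finish while still holding: keep the grip clamped so the carousel stays still while I scoop; touch neither the jars nor the pan, and leave the eggs, whisk, ramekin and cutter where they are.

Things in the scene. Friction and masses are not known exactly. Their poses are not given: they have to be found in the camera images.
- foot: fixed dark steel foot of the carousel, a disc 210 mm across and 22 mm high, under the turntable. Origin: centre of its underside on the worktop, on the carousel's vertical axis. Its own -y axis points horizontally straight at the middle of the scale's platform (265 mm away), so the crock is in place when it lies about 94 mm along the foot's -y axis
- turntable: round wooden turntable 300 mm across, turns endlessly either way on a vertical axis, no stops; bearing friction about 0.05 N m, so it stays where left. Origin on the axis at its underside, 22 mm above the worktop; z up. Standing surface 14 mm, lip 24 mm, tallest jar about 140 mm above the origin. Five jars stand 94 mm from the axis, 72 degrees apart. A 22 mm post carries the grip
- grip (a point): middle of the T-grip on top of the centre post, on the axis, 206 mm above the worktop, above all the jars; fixed to the turntable and parallel to it. The grip is a rounded wooden bar, 64 mm long along the turntable's x axis, 18 mm thick along its y axis, 40 mm high (20 mm above and below this point)
- sugar_crock: the wanted jar: open white ceramic crock, 72 mm across and 74 mm high, brown sugar lumps inside and a wooden scoop handle sticking up out of it to 121 mm above its foot; the only open jar. Stands loose on the turntable, origin at the centre of its underside
- lidded_crock: closed white ceramic crock, 74 mm across, 96 mm high with the ball knob of its lid; loose on the turntable, origin at the centre of its underside
- square_tin: square metal tin 64 x 64 mm, 76 mm high, loose on the turntable, origin at the centre of its underside
- extract_bottle: amber glass bottle 63 mm across, narrow neck, 108 mm high, black cap; loose on the turntable, origin at the centre of its underside
- glass_jar: green glass jar 70 mm across, 88 mm high, flat wooden lid; loose on the turntable, origin at the centre of its underside
- scale: flat white kitchen scale, fixed on the worktop, 215 mm (its x) by 160 mm (its y), plastic body 18 mm high. Origin on the worktop under the middle of its square steel platform (146 mm, top 24 mm above the worktop), z up; the operating panel with display and tare button lies on its -x side, towards the robot
- tare (a joint): travel of the tare button, 0 m up to 0.005 m fully down; a spring lifts it again (about 1.5 N to start it, 5 N fully down)
- tare_top (a point): middle of the top of the tare button, a round grey push button 26 mm across, standing 7 mm proud of the panel, top 25 mm above the worktop, at (-105, -42) mm in the scale's frame; it is pressed straight down
- pan: steel weighing bowl, 124 mm across, 55 mm high, standing loose on the middle of the scale's platform (top 79 mm above the worktop); origin at the centre of its underside
- ramekin: small white ceramic ramekin, 84 mm across, 45 mm high, on the worktop beside the carousel, on the robot's left; leave alone
- cutter: steel ring pastry cutter, 64 mm across, 30 mm high, on the robot's side of the carousel; leave alone
- egg_carton: carton with five brown eggs, 155 x 105 mm, about 72 mm high, at the right; leave alone
- whisk: steel balloon whisk, 280 mm long, lying at the near right; leave alone
Mind the look-alikes: they are no part of the job. What is shaped like the sugar_crock but blue or purple is not meant.

How it is judged:
By the outcome, as a careful person would: the job done as asked, in the order asked, and still so for the second after the job is handed in, while the arm keeps its last pose, push and grip.
It also fails if it takes over 64 s, if anything falls off the work surface, if the arm or the gripper's body presses on something with over 40 N, if the wrist force passes 120 N, or if a joint passes its speed limit or range.

### The arm

A 6-joint arm with a two-finger parallel gripper is mounted at the origin on the work surface. World frame = base frame: x ahead of the robot, y to its left, z up, the work surface at z = 0. Lengths are in m, angles in rad, forces in N, time in s.
With the tool pointing down it reaches from about 0.35 to 0.975 m from the base axis. Payload 4.9 kg.
Tool frame: the origin (TCP) lies on the centre line of the jaws, within the pads' length; the fingertips stand manip.tip_reach ahead of it and the grasp point (between the pads) is the TCP (manip.tip_reach is the distance from the TCP to the fingertips, in m); z points along the fingers, y is the line along which they close (so a half turn about z gives the same grasp; the last joint's range is limited). The gripper opens to 85 mm and grips with 20 to 120 N. Pads are 22 mm wide; open, the fingers measure 114 mm over their backs; the gripper's body (76 mm by 85 mm) begins 54 mm behind the grasp point. The pads swing forward as they close: fully open they stand 13 mm farther back than shut.
Start: joints at [-0.119, 0.053, 1.613, -0, 1.476, -0.119], TCP at [0.625, 0, 0.25] pointing down, gripper open.
Joint ranges: [-3.01, 3.01], [-1.01, 2.22], [0.06, 2.58], [-1.02, 4.17], [0.09, 2.62], [-3.14, 3.14]. Speed limits (rad/s): [2.57, 2.57, 3.14, 3.14, 3.14, 3.14].

### API

Orientations are given as a unit quaternion [w, x, y, z].
In Python, from plant import manip gives the robot as it stands. The module is installed in compiled form; this text tells all that it offers.
- The arm moves only by the tool move_arm, never from a script. Its argument "rows" is a list of rows, each a list of 7 numbers: the shift along the tool's x, y, z in cm, then the turn, a rotation vector about the tool's x, y, z in degrees, then the opening, from -1 (shut) to 1 (fully open). In form: [[tx, ty, tz, ax, ay, az, jaw], ...]. A call has 1 to 20 rows; each row shifts and turns the commanded pose from where the row before left it, along the tool's axes as they then stand; what a row does not reach is not made up. A row lasts 1/12 s, in which the tool goes at most 41.7 mm and 7.16 degrees, less where a joint would pass 70% of its speed; a pose out of reach is approached as far as the arm can. A call is refused whole if a number of a shift passes 4.17 or a number of a turn 7.16, either way. A call with a gripper value outside its range is refused whole. The fingers move at their own pace and stop on an object; the grip force is fixed at half the most. Time passes only in rows, so rows that do not move let the fingers close. It gives the time, the measured TCP pose, the force, the opening and the grip force at its end, in the units of the state.
- manip.state(): the state, without advancing time (a new reading comes with each control period).
- manip.grab_frame(name): name is "scene" or "side" or "wrist"; returns a dict with "img" (420x560x3 uint8, blue, green, red), "mtx" (3x3 intrinsics, pixels), "R" (3x3) and "t" (3): a world point X has camera coordinates R X + t. Camera axes: x right, y down, z forward; pixel columns grow to the right and rows downward; lengths in m; the calibration is good to about 2 mm. A picture is of the moment at which its call begins. There is no depth.
- manip.job_done(): hands the job in; it is judged then, once.
The state is a dict: "time": time; "joint_pos": joint angles; "joint_vel": joint speeds; "joint_efforts": joint torques, N m; "tool_pos": TCP position; "tool_rot": TCP orientation; "contact_force": force on the tool from outside, world axes, zero at the start; "ft_torque": the same for the moment, N m; "gripper_width": opening from 0.0 (shut) to 1.0 (fully open); "grasp_force": force on a finger pad.
Only numpy, scipy, OpenCV 4.12 (cv2) and the standard library are available. Lean on these libraries where they do the work, as an engineer would, in place of code of your own. Each camera call takes 0.05 s, during which the arm holds its last target. There are 200 camera calls.

## Working session

There is one attempt and no reset: what is moved stays moved. The work goes in short steps, Python scripts to look and compute and a tool call to move; the robot and the scene stay as the last step left them, time stands still between calls to the robot, and variables do not carry over. Pictures are saved under pics/ and viewed, at most 12 in all, crops included, and the job is handed in when it is done.

Besides the shell and the picture viewer there is one more tool, called after "Emit:" by a JSON object that holds its "op" and its "data", one argument or row to a line. move_arm: Moves the arm, as the interface text tells. Its arguments: {"type":"object","properties":{"rows":{"type":"array","items":{"type":"array","items":{"type":"number"}}}},"required":["rows"]}

```bash
mkdir -p pics; cat > h.py <<'E'
import numpy as np,cv2,pickle
from plant import manip
def grab(n,f):
    d=manip.grab_frame(n); cv2.imwrite(f'pics/{f}.png',d['img']); pickle.dump(d,open(f'pics/{f}.pkl','wb')); return d
def load(f): return pickle.load(open(f'pics/{f}.pkl','rb'))
def ray(d,u,v,z):
    K,R,t=map(np.array,(d['mtx'],d['R'],d['t'])); c=-R.T@t; r=R.T@np.linalg.inv(K)@[u,v,1]; return c+r*(z-c[2])/r[2]
def proj(d,X):
    p=np.array(d['mtx'])@(np.array(d['R'])@np.array(X,float)+np.array(d['t'])); return p[:2]/p[2]
E
python3 - <<'E'
from h import *
for n in('scene','side','wrist'):
    d=grab(n,n+'0'); R=np.array(d['R']);print(n,-R.T@np.array(d['t']),R[2])
print(manip.tip_reach,manip.state())
E
```

```text
scene [1.02179741 0.27649331 1.03182649] [-0.49126554 -0.33378231 -0.80451696]
side [ 0.16949124 -0.74466244  0.9517307 ] [ 0.28826522  0.62368845 -0.7265782 ]
wrist [0.62531934 0.06751203 0.37346525] [-0.00216547 -0.2693313  -0.96304515]
0.019 {'time': 0.15, 'joint_pos': array([-1.19001623e-01,  5.32379604e-02,  1.61398724e+00, -2.08166199e-06,
        1.47600409e+00, -1.18993988e-01]), 'joint_vel': array([-0.00066353, -0.00127508, -0.00317751,  0.00192037, -0.00118306,
       -0.00033384]), 'joint_efforts': array([ 5.10442842e-04, -3.94241810e+01, -3.70721948e+01, -1.15854355e-04,
        4.61802789e-03,  5.00508997e-05]), 'tool_pos': array([6.24539619e-01, 5.39039834e-05, 2.49319943e-01]), 'tool_rot': array([-6.42601340e-04,  7.07109174e-01,  7.07103915e-01, -5.06667350e-04]), 'contact_force': array([0.05110573, 0.45480169, 0.04805488]), 'ft_torque': array([-0.04550329,  0.03345   ,  0.00821692]), 'grasp_force': 0.0, 'gripper_width': 1.0039671067863722}
```

View pics/scene0.png

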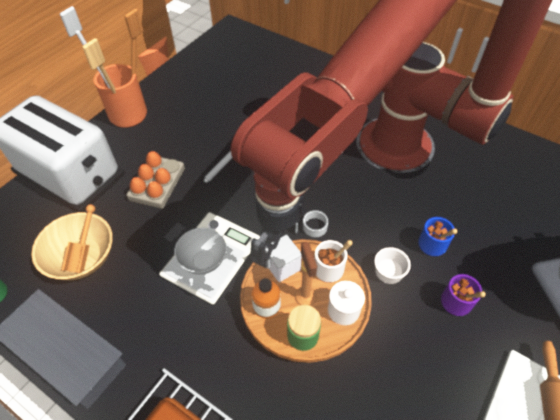

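View pics/side0.png

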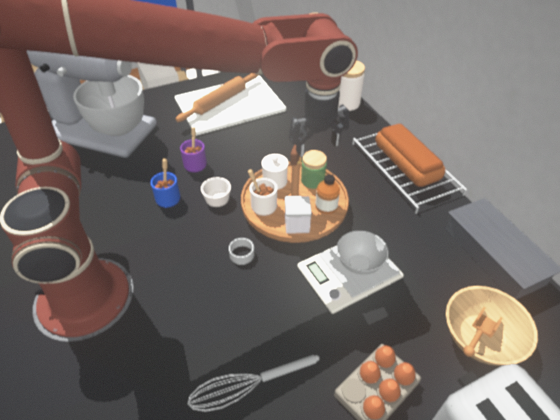

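View pics/wrist0.png

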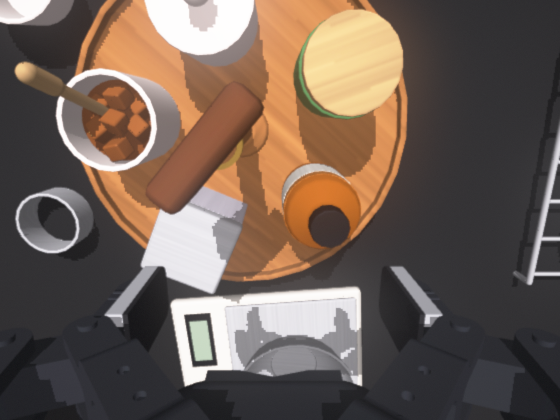

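The scene and side views show the carousel with its sugar crock at scene (331,260) and side (264,195). The grip in the wrist view runs from about (170,190) to (240,105). The scale and pan are at side (350,265), with the tare button near side (334,294). Next I'll measure these.

```bash
python3 - <<'E'
from h import *
S,C,W=load('side0'),load('scene0'),load('wrist0')
def blob(d,m,z,near):
    n,l,s,c=cv2.connectedComponentsWithStats(m.astype(np.uint8)); 
    i=l[near[1],near[0]]; print(i,s[i] if i else None,c[i]); return l==i
# crude rays
print('grip ends',ray(W,172,190,.22),ray(W,240,105,.22))
for nm,d,(u,v) in(('side',S,(295,201)),('scene',C,(306,299))): print('table',nm,ray(d,u,v,.046))
print('tare side',ray(S,334,294,.025))
# scale display/corners, side
# wooden disc extents in wrist
hsv=cv2.cvtColor(W['img'],cv2.COLOR_BGR2HSV)
# crock rim wrist
print('crock rim W',ray(W,106,120,.036+.074),'side',ray(S,264,187,.11),'scene',ray(C,332,253,.11))
a=cv2.resize(S['img'][225:315,285:415],None,fx=5,fy=5,interpolation=cv2.INTER_CUBIC)
cv2.imwrite('pics/c1.png',a)
b=cv2.resize(C['img'][205:370,150:390],None,fx=3,fy=3,interpolation=cv2.INTER_CUBIC)
cv2.imwrite('pics/c2.png',b)
E
```

```text
grip ends [0.58037092 0.03388764 0.22      ] [0.61127891 0.0697704  0.22      ]
table side [0.58854377 0.03434616 0.046     ]
table scene [0.60361226 0.05907976 0.046     ]
tare side [ 0.54501218 -0.26183953  0.025     ]
crock rim W [0.50474346 0.0611726  0.11      ] side [0.50745035 0.06011463 0.11      ] scene [0.50189287 0.06185504 0.11      ]
```

View pics/c1.png

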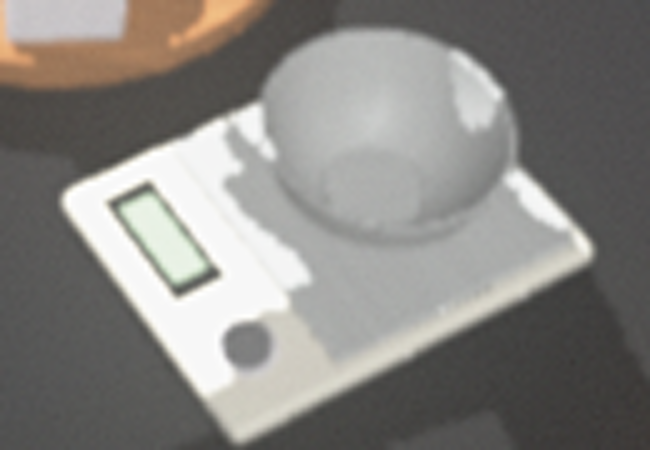

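View pics/c2.png

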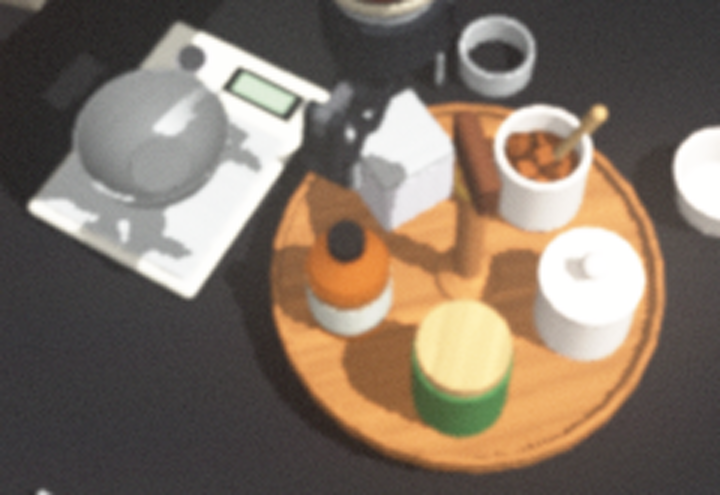

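The crops show the tare button at side (334.4,293.8) and scene (214,224). The pan rim is centred near side (363,251), and the crock stands at the robot-side of the carousel. Now the axis and angles.

```bash
python3 - <<'E'
from h import *
from scipy.optimize import least_squares
S,C,W=load('side0'),load('scene0'),load('wrist0')
c1=lambda p:(285+p[0]/5,225+p[1]/5); c2=lambda p:(150+p[0]/3,205+p[1]/3)
print('tare',ray(S,*c1((247,344)),.025),ray(C,*c2((192,57)),.025))
def circ(P,r): return least_squares(lambda c:np.hypot(*(P-c).T)-r,P.mean(0))
# turntable: wooden mask, outer contour, per view
for nm,d,reg in(('side',S,(230,155,360,250)),('scene',C,(235,230,380,365)),('wrist',W,(60,0,420,290))):
    h=cv2.cvtColor(cv2.GaussianBlur(d['img'],(3,3),0),cv2.COLOR_BGR2HSV)
    m=((h[...,0]<22)&(h[...,1]>95)&(h[...,2]>70)).astype(np.uint8)
    z=np.zeros_like(m);x0,y0,x1,y1=reg;z[y0:y1,x0:x1]=m[y0:y1,x0:x1]
    n,l,s,c=cv2.connectedComponentsWithStats(z);i=1+s[1:,4].argmax()
    k=max(cv2.findContours((l==i).astype(np.uint8),0,1)[0],key=cv2.contourArea)[:,0]
    P=np.array([ray(d,u,v,.046)[:2] for u,v in k if 1<v<418 and 1<u<558])
    f=least_squares(lambda c:np.hypot(*(P-c).T)-.15,[.6,.06],loss='soft_l1',f_scale=.001)
    f2=least_squares(lambda c:np.hypot(*(P-c[:2]).T)-c[2],[.6,.06,.15],loss='soft_l1',f_scale=.001)
    print(nm,f.x,f2.x)
# scale body axis: c1 top corners  & display
A=[ray(S,*c1(p),.018)[:2] for p in((68,190),(233,432),(592,245))]
print(A,[np.degrees(np.arctan2(*(A[j]-A[i])[::-1])) for i,j in((0,1),(1,2))])
B=[ray(C,*c2(p),.018)[:2] for p in((180,24),(30,210),(192,297))]
print(B,[np.degrees(np.arctan2(*(B[j]-B[i])[::-1])) for i,j in((0,1),(1,2))])
print('pan rim',ray(S,*c1((390,128)),.079),ray(C,*c2((153,127)),.079))
print('glass lid',ray(C,*c2((464,348)),.124),ray(W,352,62,.124))
print('lidknob',ray(C,*c2((593,262)),.128),'cap',ray(C,*c2((347,240)),.144),ray(W,330,226,.144))
# grip in wrist
h=cv2.cvtColor(W['img'],cv2.COLOR_BGR2HSV)
m=((h[...,0]<14)&(h[...,1]>110)&(h[...,2]<150)).astype(np.uint8); m[:70]=0;m[225:]=0;m[:,:135]=0;m[:,275:]=0
m=cv2.morphologyEx(m,cv2.MORPH_OPEN,np.ones((15,15)))
k=max(cv2.findContours(m,0,1)[0],key=cv2.contourArea);r=cv2.minAreaRect(k);b=cv2.boxPoints(r);print(r)
Q=np.array([ray(W,*p,.216)[:2] for p in b]);print(Q,Q.mean(0))
for i in range(2):print(np.linalg.norm(Q[i+1]-Q[i]),np.degrees(np.arctan2(*(Q[i+1]-Q[i])[::-1])))
E
```

```text
tare [ 0.54614909 -0.26175461  0.025     ] [ 0.54846654 -0.25570626  0.025     ]
side [0.59149506 0.04065628] [0.58646463 0.0308153  0.13855858]
scene [0.6014468  0.05243372] [0.61433834 0.05580869 0.13734194]
wrist [0.59868318 0.05319489] [0.61660485 0.03985294 0.12801206]
[array([ 0.51233738, -0.14110208]), array([ 0.5193094 , -0.29687188]), array([ 0.73256336, -0.27981754])] [np.float64(-87.43723835709923), np.float64(4.572326877306741)]
[array([ 0.52342162, -0.29043334]), array([ 0.73488683, -0.27415532]), array([ 0.7213897 , -0.11792958])] [np.float64(4.401793252428381), np.float64(94.9378101743831)]
pan rim [ 0.64781725 -0.2126744   0.079     ] [ 0.64331482 -0.21072139  0.079     ]
glass lid [0.67936852 0.09987825 0.124     ] [0.67613614 0.0979513  0.124     ]
lidknob [0.57673913 0.1418244  0.128     ] cap [ 0.66513376 -0.00615197  0.144     ] [ 0.66320421 -0.0077478   0.144     ]
((236.36764526367188, 129.7794189453125), (32.44261932373047, 101.39277648925781), 32.47119140625)
[[0.59052173 0.04484922]
 [0.61531142 0.08047619]
 [0.62670941 0.07356037]
 [0.60234399 0.03700602]] [0.60872164 0.05897295]
0.04340287259919393 55.16932369968708
0.01333201871112842 -31.247607052480685
```

Emit:
{"op": "move_arm", "data": {
  "rows": [
    [-3.2,-1,0,0,0,0,-1],
    [-3.2,-1,0,0,0,0,-1],
    [-3.2,-1,0,0,0,0,-1],
    [-3.2,-1,0,0,0,0,-1],
    [-3.2,-1,0,0,0,0,-1],
    [-3.2,-1,0,0,0,0,-1],
    [-3.2,-1,0,0,0,0,-1],
    [-3.3,-0.8,0,0,0,0,-1],
    [0,0,0,0,0,6.8,-1],
    [0,0,0,0,0,6.8,-1],
    [0,0,0,0,0,6.8,-1],
    [0,0,0,0,0,6.8,-1],
    [0,0,2,0,0,6.8,-1],
    [0,0,3,0,0,7,-1],
    [0,0,3,0,0,0,-1],
    [0,0,3,0,0,0,-1],
    [0,0,3,0,0,0,-1],
    [0,0,2,0,0,0,-1],
    [0,0,0,0,0,0,-1]
  ]
}}

```text
time: 1.73
tool_pos: [0.5432, -0.2547, 0.0839]
tool_rot: [-0.005, 0.91, 0.415, -0.003]
contact_force: [-0.3, 1.3, -1.1]
gripper_width: -0.001
grasp_force: 0.0
```

```bash
python3 - <<'E'
from h import *
d=grab('wrist','w1'); s=manip.state(); print(s['tool_pos'],s['tool_rot'],s['contact_force'],s['gripper_width'])
T=s['tool_pos']; print('tip proj',proj(d,T-[0,0,.019]),'at button height',proj(d,[T[0],T[1],.025]))
h=cv2.cvtColor(d['img'],cv2.COLOR_BGR2HSV)
cv2.imwrite('pics/w1.png',d['img'])
E
```

```text
[ 0.54485032 -0.25568258  0.08693686] [-0.00287094  0.90997043  0.41465891 -0.0018857 ] [-0.64260852  1.13294034  0.49865916] -0.0005795966026432228
tip proj [275.98578263 273.99912441] at button height [276.26003081 239.14860536]
```

View pics/w1.png

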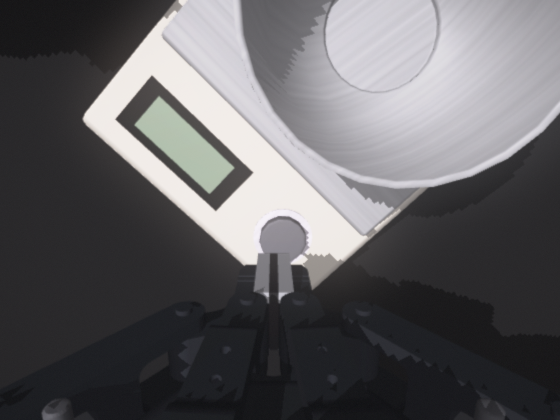

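The button centre is at (282,239) and the fingertip axis projects to (276,239). I'll shift about 3 mm along tool y and descend.

Emit:
{"op": "move_arm", "data": {
  "rows": [
    [0,0.3,1,0,0,0,-1],
    [0,0,1,0,0,0,-1],
    [0,0,1,0,0,0,-1],
    [0,0,0.7,0,0,0,-1],
    [0,0,0.4,0,0,0,-1],
    [0,0,0,0,0,0,-1],
    [0,0,0,0,0,0,-1],
    [0,0,0,0,0,0,-1]
  ]
}}

```text
time: 2.45
tool_pos: [0.5496, -0.2592, 0.0498]
tool_rot: [0.0, 0.91, 0.415, 0.0]
contact_force: [-0.4, -0.2, -0.1]
gripper_width: -0.002
grasp_force: 0.0
```

Emit:
{"op": "move_arm", "data": {
  "rows": [
    [0,0,0.3,0,0,0,-1],
    [0,0,0.2,0,0,0,-1],
    [0,0,0.2,0,0,0,-1],
    [0,0,0.2,0,0,0,-1],
    [0,0,0.1,0,0,0,-1],
    [0,0,0,0,0,0,-1],
    [0,0,0,0,0,0,-1]
  ]
}}

```text
time: 3.03
tool_pos: [0.5496, -0.2591, 0.0398]
tool_rot: [0.0, 0.91, 0.415, 0.0]
contact_force: [-0.6, 1.2, 4.8]
gripper_width: -0.001
grasp_force: 2.1
```

Emit:
{"op": "move_arm", "data": {
  "rows": [
    [0,0,0.1,0,0,0,-1],
    [0,0,0.1,0,0,0,-1],
    [0,0,0,0,0,0,-1],
    [0,0,0,0,0,0,-1]
  ]
}}

```text
time: 3.37
tool_pos: [0.5496, -0.2592, 0.0389]
tool_rot: [0.0, 0.91, 0.415, 0.0]
contact_force: [-4.2, 2.3, 11.0]
gripper_width: -0.002
grasp_force: 5.7
```

Emit:
{"op": "move_arm", "data": {
  "rows": [
    [0,0,-0.5,0,0,0,-1],
    [0,0,-1,0,0,0,-1],
    [0,0,-2.5,0,0,0,-1],
    [0,0,-3,0,0,0,-1],
    [0,0,-3,0,0,0,-1],
    [0,0,-3,0,0,0,-1],
    [0,0,-3,0,0,0,-1],
    [0,0,-3,0,0,0,-1],
    [0,0,-3,0,0,0,-1],
    [0,0,-3,0,0,0,-1],
    [2.2,-2.1,-1.2,0,0,0,-1],
    [2.2,-2.1,0,0,0,0,1],
    [2.2,-2.1,0,0,0,0,1],
    [2.3,-2.1,0,0,0,0,1],
    [2.3,-2.2,0,0,0,0,1],
    [2.3,-2.2,0,0,0,0,1],
    [2.3,-2.2,0,0,0,0,1],
    [2.3,-2.1,0,0,0,0,1],
    [0,0,0,0,0,0,1],
    [0,0,0,0,0,0,1]
  ]
}}

```text
time: 5.03
tool_pos: [0.5385, -0.0089, 0.299]
tool_rot: [-0.0, 0.909, 0.416, -0.0]
contact_force: [-0.2, 0.4, -0.4]
gripper_width: 1.002
grasp_force: 0.0
```

```bash
python3 - <<'E'
from h import *
manip.grab_frame('side');manip.grab_frame('side')
d=grab('wrist','w2'); s=manip.state(); print(s['tool_pos'],s['tool_rot'],s['gripper_width'])
print(proj(d,[.597,.0525,.226]))
E
```

```text
[ 0.53884131 -0.01097872  0.29904742] [ 3.09758040e-05  9.10160094e-01  4.14256571e-01 -3.09530138e-04] 0.9988673934169043
[276.35483592  74.96474099]
```

View pics/w2.png

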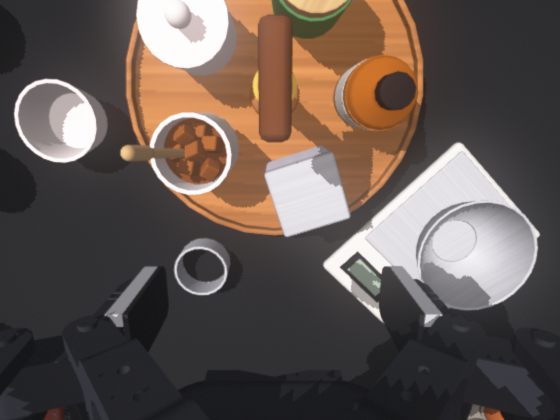

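The grip appears upright, from (276,16) to (275,141), so the jaws are aligned with it. The crock rim is centred at (191,153) and the pan rim at (476,255).

```bash
python3 - <<'E'
from h import *
d=load('w2'); R_=lambda u,v,z:ray(d,u,v,z)[:2]
a,b=R_(275,141,.216),R_(276,16,.216); g=(a+b)/2
cr,pan,lid,cap,tin=R_(191,153,.11),R_(476,255,.079),R_(178,14,.128),R_(396,91,.144),R_(307,191,.112)
print('grip',g,np.degrees(np.arctan2(*(b-a)[::-1])),np.linalg.norm(b-a))
print(cr,pan,lid,cap,tin)
for c in(g,np.array([.597,.0525])):
  for p in(cr,lid,cap,pan,tin): print(np.linalg.norm(p-c),np.degrees(np.arctan2(*(p-c)[::-1])))
t=np.array(manip.state()['tool_pos'])[:2]; x=np.array([np.cos(np.radians(49)),np.sin(np.radians(49))]); y=np.array([x[1],-x[0]])
print('tool shift cm',[100*(np.array([.597,.0525])-t)@x,100*(np.array([.597,.0525])-t)@y],[100*(g-t)@x,100*(g-t)@y])
E
```

```text
grip [0.59515611 0.05097921] 48.54040460358015 0.06451746772132087
[0.50638943 0.06036579] [ 0.64798158 -0.20762115] [0.57605369 0.13899828] [ 0.66213724 -0.00936297] [ 0.56129227 -0.03195106]
0.08926159737816422 173.96372509384358
0.09006808650294466 102.24478293423967
0.09015347806062139 -42.01516465487505
0.263940663667662 -78.45476942672124
0.08957784241601115 -112.2122177447479
0.09095134369307116 175.03866430206895
0.08899832063759236 103.61262236925293
0.0898325487252766 -43.52315312951446
0.2650700522023309 -78.9110638103684
0.09168982518233242 -112.91969212319886
tool shift cm [np.float64(8.606352945509068), np.float64(0.22471356851139296)] [np.float64(8.37060750587982), np.float64(0.18532653096996765)]
```

Emit:
{"op": "move_arm", "data": {
  "rows": [
    [2.5,0.1,0,0,0,0,1],
    [3,0.1,0,0,0,0,1],
    [3,0,0,0,0,0,1],
    [0,0,1.5,0,0,0,1],
    [0,0,2,0,0,0,1],
    [0,0,2,0,0,0,1],
    [0,0,1.8,0,0,0,1],
    [0,0,1.2,0,0,0,1],
    [0,0,0.6,0,0,0,1],
    [0,0,0,0,0,0,0.5],
    [0,0,0,0,0,0,0],
    [0,0,0,0,0,0,-0.3],
    [0,0,0,0,0,0,-0.4],
    [0,0,0,0,0,0,-0.5],
    [0,0,0,0,0,0,-0.6],
    [0,0,0,0,0,0,-1],
    [0,0,0,0,0,0,-1],
    [0,0,0,0,0,0,-1],
    [0,0,0,0,0,0,-1]
  ]
}}

```text
time: 6.77
tool_pos: [0.5956, 0.0537, 0.2097]
tool_rot: [-0.001, 0.91, 0.415, -0.0]
contact_force: [-5.5, 1.7, 5.0]
gripper_width: 0.203
grasp_force: 59.2
```

```bash
python3 - <<'E'
from h import *
s=manip.state(); print(s)
E
```

```text
{'time': 6.7667, 'joint_pos': array([-0.03527379,  0.01796843,  1.71705741,  0.00173431,  1.40798875,
        0.67947815]), 'joint_vel': array([-2.64376830e-03,  4.96589847e-05,  1.60122159e-03, -1.57472801e-04,
        2.25145599e-03, -6.97298322e-04]), 'joint_efforts': array([ -1.82518635, -34.31070685, -35.91374159,  -0.66122806,
        -1.39938869,  -0.03657518]), 'tool_pos': array([0.59560173, 0.05367442, 0.20970556]), 'tool_rot': array([-1.08312493e-03,  9.09846484e-01,  4.14943537e-01, -2.53661649e-04]), 'contact_force': array([-5.45753973,  1.72281522,  4.95163644]), 'ft_torque': array([ 0.43803835,  0.78272391, -0.0561764 ]), 'grasp_force': 59.17354345321655, 'gripper_width': 0.20322370288075842}
```

Emit:
{"op": "move_arm", "data": {
  "rows": [
    [0,-0.1,0,0,0,-0.3,-1],
    [0,0,0,0,0,-0.6,-1],
    [0,0,0,0,0,-0.9,-1],
    [0,0,0,0,0,-1.2,-1],
    [0,0,0,0,0,-1.5,-1],
    [0,0,0,0,0,-1.8,-1],
    [0,0,0,0,0,-2.1,-1],
    [0,0,0,0,0,-2.4,-1],
    [0,0,0,0,0,-2.7,-1],
    [0,0,0,0,0,-3,-1],
    [0,0,0,0,0,-3,-1],
    [0,0,0,0,0,-3,-1],
    [0,0,0,0,0,-3,-1],
    [0,0,0,0,0,-2.7,-1],
    [0,0,0,0,0,-2.4,-1],
    [0,0,0,0,0,-2,-1],
    [0,0,0,0,0,-1.5,-1],
    [0,0,0,0,0,-1,-1],
    [0,0,0,0,0,-0.5,-1],
    [0,0,0,0,0,0,-1]
  ]
}}

```text
time: 8.43
tool_pos: [0.5943, 0.0542, 0.2097]
tool_rot: [-0.002, 0.739, 0.674, -0.001]
contact_force: [-9.9, 3.4, 9.5]
gripper_width: 0.204
grasp_force: 59.8
```

Emit:
{"op": "move_arm", "data": {
  "rows": [
    [0,-0.1,-0.05,0,0,-0.3,-1],
    [0.05,-0.1,-0.05,0,0,-0.6,-1],
    [0,0,0,0,0,-1,-1],
    [0,0,0,0,0,-1.5,-1],
    [0,0,0,0,0,-2,-1],
    [0,0,0,0,0,-2.5,-1],
    [0,0,0,0,0,-3,-1],
    [0,0,0,0,0,-3.5,-1],
    [0,0,0,0,0,-4,-1],
    [0,0,0,0,0,-4,-1],
    [0,0,0,0,0,-4,-1],
    [0,0,0,0,0,-4,-1],
    [0,0,0,0,0,-4,-1],
    [0,0,0,0,0,-3.5,-1],
    [0,0,0,0,0,-3,-1],
    [0,0,0,0,0,-2.5,-1],
    [0,0,0,0,0,-2,-1],
    [0,0,0,0,0,-1.5,-1],
    [0,0,0,0,0,-1,-1],
    [0,0,0,0,0,-0.5,-1]
  ]
}}

```text
time: 10.1
tool_pos: [0.5925, 0.0536, 0.2097]
tool_rot: [-0.001, 0.398, 0.917, -0.001]
contact_force: [-5.7, -0.6, 5.9]
gripper_width: 0.203
grasp_force: 59.8
```

```bash
python3 - <<'E'
from h import *
manip.grab_frame('side');manip.grab_frame('side')
s=manip.state(); print(s['tool_pos'],s['tool_rot'],s['contact_force'])
for n in('scene','side','wrist'): grab(n,n+'3')
a=cv2.resize(load('scene3')['img'][205:370,150:390],None,fx=2,fy=2,interpolation=2)
b=cv2.resize(load('side3')['img'][140:310,230:410],None,fx=2,fy=2,interpolation=2)
m=np.zeros((345,480+370,3),np.uint8);m[:330,:480]=a;m[:340,480:840]=b
cv2.imwrite('pics/m3.png',m[:, :800])
E
```

```text
[0.59252472 0.05360998 0.20973036] [-0.00122491  0.3981708   0.91730991 -0.00101914] [-7.14845039  0.4381223   6.09087083]
```

View pics/m3.png

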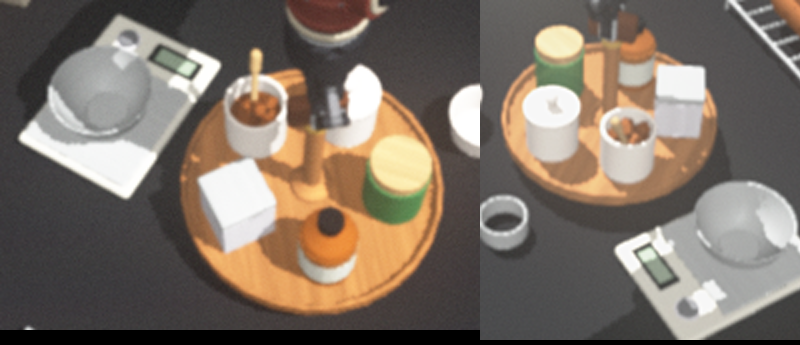

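The crock is now at scene (278,256) and side (304,205), with all jars upright and the pan in place. I'll measure the remainder using all jars for the axis.

```bash
cat > m.py <<'E'
from h import *
from scipy.optimize import least_squares
def fit(pts,pan,lab=''):
    # pts: jar order offsets from crock in deg -> xy ; fit centre + crock angle
    ks=list(pts);P=np.array([pts[k] for k in ks]);o=np.radians(ks)
    f=least_squares(lambda q:(q[:2]+.094*np.c_[np.cos(q[2]+o),np.sin(q[2]+o)]-P).ravel(),[.596,.052,np.arctan2(pts[0][1]-.052,pts[0][0]-.596)])
    c=f.x[:2];a=np.degrees(f.x[2]);t=np.degrees(np.arctan2(*(pan-c)[::-1]))
    print(lab,'axis',c,'res mm',np.round(f.fun*1e3,1),'crock',a%360,'target',t%360,'remain',(t-a)%360,'pan dist',np.linalg.norm(pan-c))
E
python3 - <<'E'
from m import *
# offsets: crock0, lidded -72, glass -144, bottle -216, tin +72
w=load('w2');R=lambda d,u,v,z:ray(d,u,v,z)[:2]
fit({0:R(w,191,153,.11),-72:R(w,178,14,.128),-216:R(w,396,91,.144),72:R(w,307,191,.112)},R(w,476,255,.079),'w2 (turned 84 since)')
C=load('scene3');c=lambda x,y,z:R(C,150+x/2,205+y/2,z)
fit({0:c(256,102,.11),-144:c(400,162,.124),-216:c(330,220,.144),72:c(233,186,.112)},c(101,90,.079),'scene3')
S=load('side3');s=lambda x,y,z:R(S,230+(x-480)/2,140+y/2,z)
fit({0:s(628,131,.11),-72:s(552,104,.128),-144:s(559,43,.124),72:s(680,84,.112)},s(746,219,.079),'side3')
C=load('scene0');c=lambda x,y,z:R(C,150+x/3,205+y/3,z)
fit({0:c(544,145,.11),-72:c(593,262,.128),-144:c(464,348,.124),-216:c(347,240,.144)},c(153,127,.079),'scene0')
E
```

```text
w2 (turned 84 since) axis [0.59673161 0.05141387] res mm [-3.2  0.2  0.4  4.2  4.9 -1.6 -2.2 -2.8] crock 174.42704624207371 target 281.19141257838817 remain 106.76436633631448 pan dist 0.26405624258350324
scene3 axis [0.59573968 0.05274768] res mm [-1.6 -3.4 -0.3  1.   1.8  0.5  0.1  1.9] crock 257.2070455039245 target 281.7276364977792 remain 24.52059099385464 pan dist 0.26526680230114263
side3 axis [0.59223786 0.04474495] res mm [ 2.8 -3.1  1.6  8.3 -4.9 -3.5  0.5 -1.7] crock 259.69371865312417 target 282.70592193730164 remain 23.012203284177502 pan dist 0.26093823087258255
scene0 axis [0.59687061 0.05257218] res mm [-0.2  0.3 -0.5  2.5 -1.6  0.6  2.3 -3.4] crock 174.6540366013874 target 280.003893024886 remain 105.34985642349864 pan dist 0.267358499408112
```

Emit:
{"op": "move_arm", "data": {
  "rows": [
    [0.05,-0.05,-0.05,0,0,-0.3,-1],
    [0.05,-0.05,-0.05,0,0,-0.6,-1],
    [0,0,0,0,0,-1,-1],
    [0,0,0,0,0,-1.5,-1],
    [0,0,0,0,0,-2,-1],
    [0,0,0,0,0,-2.3,-1],
    [0,0,0,0,0,-2.5,-1],
    [0,0,0,0,0,-2.5,-1],
    [0,0,0,0,0,-2.5,-1],
    [0,0,0,0,0,-2.3,-1],
    [0,0,0,0,0,-2,-1],
    [0,0,0,0,0,-1.5,-1],
    [0,0,0,0,0,-1,-1],
    [0,0,0,0,0,-0.5,-1],
    [0,0,0,0,0,0,-1],
    [0,0,0,0,0,0,-1],
    [0,0,0,0,0,0,-1]
  ]
}}

```text
time: 11.77
tool_pos: [0.592, 0.0529, 0.2097]
tool_rot: [-0.0, 0.212, 0.977, -0.001]
contact_force: [0.3, -5.8, -1.4]
gripper_width: 0.2
grasp_force: 59.0
```

```bash
python3 - <<'E'
from h import *
s=manip.state(); print(s['tool_pos'],s['tool_rot'],s['contact_force'])
for n in('scene','side','wrist'): grab(n,n+'4')
a=cv2.resize(load('scene4')['img'][205:370,150:390],None,fx=3,fy=3,interpolation=2)
cv2.imwrite('pics/m4.png',a)
b=cv2.resize(load('side4')['img'][140:310,230:410],None,fx=3,fy=3,interpolation=2);cv2.imwrite('pics/n4.png',b)
E
```

```text
[0.59196854 0.05291584 0.20973484] [-1.04467145e-04  2.12099215e-01  9.77247408e-01 -1.18955497e-03] [ 0.30806058 -5.77063921 -1.4345377 ]
```

View pics/m4.png

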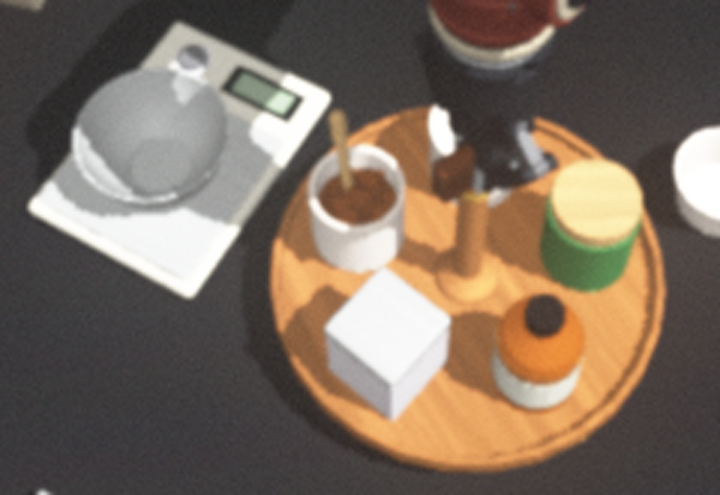

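View pics/n4.png

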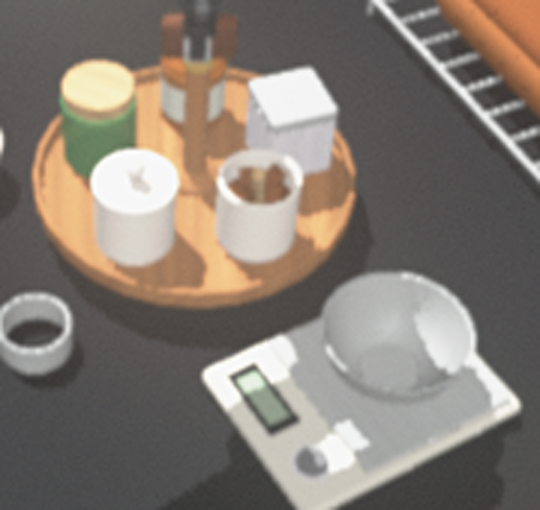

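The crock rim is at scene (357,186) and side (260,180) in these crops, close to the line from post to pan. Now the residual.

```bash
python3 - <<'E'
from m import *
R=lambda d,u,v,z:ray(d,u,v,z)[:2]
C=load('scene4');c=lambda x,y,z:R(C,150+x/3,205+y/3,z)
S=load('side4');s=lambda x,y,z:R(S,230+x/3,140+y/3,z)
J1={0:c(357,186,.11),-144:c(597,202,.124),-216:c(545,314,.144),72:c(388,315,.112)}
J2={0:s(260,180,.11),-72:s(137,178,.128),-144:s(98,90,.124),72:s(292,97,.112)}
fit(J1,c(150,135,.079),'scene'); fit(J2,s(399,332,.079),'side')
th=np.radians(4.5);off=np.array([[np.cos(th),-np.sin(th)],[np.sin(th),np.cos(th)]])@[.105,.042]
fit(J1,c(193,56,.025)+off,'scene tare'); fit(J2,s(311,460,.025)+off,'side tare')
# body centre from corners; centre of body in scale frame ~ (-.0195?) : print line instead
A=[c(180,24,.018),c(331,97,.018),c(192,297,.018),c(30,210,.018)];print(np.array(A),np.mean(A,0))
# rays from two views: triangulated crock rim & pan
print('crock',J1[0],J2[0],'pan',c(150,135,.079),s(399,332,.079))
d=load('wrist4')
cv2.imwrite('pics/w4.png',d['img'])
E
```

```text
scene axis [0.59467608 0.05452096] res mm [-1.5 -2.  -3.3  0.5  1.1  2.2  3.7 -0.7] crock 279.0670007225889 target 281.9676705312745 remain 2.9006698086856346 pan dist 0.26831465363092394
side axis [0.59214211 0.04564734] res mm [ 2.5 -5.   2.9  7.3 -4.3 -1.8 -1.  -0.6] crock 283.2557530278297 target 282.13154787998565 remain 358.875794852156 pan dist 0.2644000277162945
scene tare axis [0.59467608 0.05452096] res mm [-1.5 -2.  -3.3  0.5  1.1  2.2  3.7 -0.7] crock 279.0670007225889 target 281.7036037155773 remain 2.6366029929883865 pan dist 0.2655789176960056
side tare axis [0.59214211 0.04564734] res mm [ 2.5 -5.   2.9  7.3 -4.3 -1.8 -1.  -0.6] crock 283.2557530278297 target 282.0343590678849 remain 358.7786060400552 pan dist 0.26117767186862745
[[ 0.52342162 -0.29043334]
 [ 0.51161965 -0.13505324]
 [ 0.7213897  -0.11792958]
 [ 0.73488683 -0.27415532]] [ 0.62282945 -0.20439287]
crock [ 0.61103119 -0.0362836 ] [ 0.61123259 -0.04088064] pan [ 0.65031374 -0.20796181] [ 0.6477076  -0.21284801]
```

View pics/w4.png

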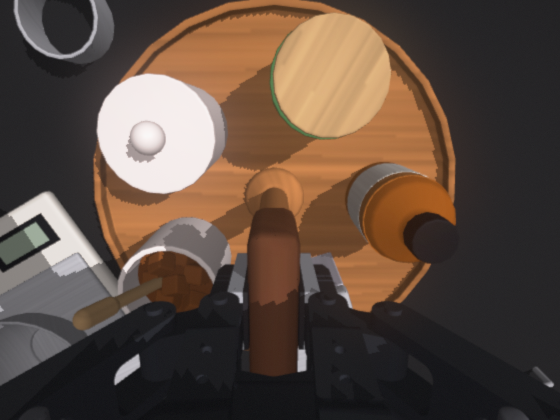

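The estimates agree to within about a degree: the crock sits at 281.5° against a target of about 281.7°. The wrist view shows the pads clamping the bar, whose free end is near (272,215), and touching no jar.

```bash
python3 -c "
from plant import manip
print(manip.job_done())"
```

```text
the job is handed in; nothing more can be done
None
```

I pressed the tare button to its stop and released it, then turned the carousel until the sugar crock stood in front of the scale, within about 1° of the post-to-pan line by my camera averages (single views differ by up to 3°). The grip is still clamped, the job is handed in, and no verdict came back.

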